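# Pack the low valve and shut the fitter's case

## Robot

A 6-joint arm with a two-finger parallel gripper is mounted at the origin on the work surface. World frame = base frame: x ahead of the robot, y to its left, z up, the work surface at z = 0. Lengths are in m, angles in rad, forces in N, time in s.
With the tool pointing down it reaches from about 0.35 to 0.975 m from the base axis. Payload 17.4 kg.
Tool frame: the origin (TCP) lies between the finger pads; the fingertips stand 11 mm ahead of it and the grasp point (between the pads) lies 8 mm behind it; z points along the fingers, y is the direction in which the jaws open and shut (so a half turn about z gives the same grasp; the last joint's range is limited). The gripper opens to 85 mm and grips with 20 to 120 N. Pads are 22 mm wide; open, the fingers measure 114 mm over their backs; the gripper's body (76 mm by 85 mm) begins 54 mm behind the grasp point. The pads swing forward as they close: fully open they stand 13 mm farther back than shut.
Start: joints at [1.165, 0.116, 1.442, -0, 1.584, -0.038], TCP at [0.243, 0.63, 0.219] pointing down, gripper open.
Joint ranges: [-2.83, 2.83], [-0.83, 2.19], [0.07, 2.5], [-1.14, 4.28], [0.01, 3], [-2.97, 2.97]. Speed limits (rad/s): [1.89, 1.89, 2.22, 3.14, 3.14, 3.14].

## Interface

Orientations are given as a rotation vector (axis times angle).
In Python, from plant import env gives the robot as it stands.
- The arm moves only by the shell command python3 -m creep 'ROWS' [FORCE]. ROWS is JSON, a list of rows, each a list of 7 numbers: the shift along the tool's x, y, z scaled (see below), then the turn, a rotation vector about the tool's x, y, z scaled (see below), then the opening in per cent of the stroke, from 0 (shut) to 100 (fully open). A call has 1 to 20 rows; each row shifts and turns the commanded pose from where the row before left it, along the tool's axes as they then stand; what a row does not reach is not made up. The controller multiplies each number of a shift by 0.5 m and each number of a turn by 90 degrees. A row lasts 1/8 s, in which the tool goes at most 62.5 mm and 10.7 degrees, less where a joint would pass 70% of its speed; a pose out of reach is approached as far as the arm can. A call with a number of a shift or a turn outside -1 to 1 is refused whole. A call with a gripper value outside its range is refused whole. The fingers move at their own pace and stop on an object; FORCE is the grip in N (left out, the last holds). Time passes only in rows, so rows that do not move let the fingers close. It gives the time, the measured TCP pose, the force and the opening at its end, in the units of the state.
- env.get_obs(): the state, without advancing time (a new reading comes with each control period).
- env.read_camera(name): name is "side" or "top"; returns the picture (480x640x3 uint8, red, green, blue); there is no depth.
- env.camera_info(name): a dict with "vertical_fov" (degrees; the focal length in pixels is half the picture's height over the tangent of half this angle, whatever the lens; pixels are square), "cx", "cy" (the principal point, pixels), "extrinsics" (4x4, takes a point from camera to world coordinates). Camera axes: x right, y down, z forward; pixel columns grow to the right and rows downward; lengths in m; the calibration is good to about 2 mm. A picture is of the moment at which its call begins. camera_info takes no time and is no camera call.
- env.close_job(): hands the job in, once; it reports no verdict.
The state is a dict: "t": time; "joint_pos": joint angles; "qvel": joint speeds; "tau": joint torques, N m; "tcp_pos": TCP position; "eef_rot": TCP orientation; "force": force on the tool from outside, world axes, zero at the start; "moment": the same for the moment, N m; "opening": finger opening in m.
Only numpy, scipy, OpenCV 4.12 (cv2) and the standard library are available. Lean on these libraries where they do the work, as an engineer would, in place of code of your own. Each camera call takes 0.05 s, during which the arm holds its last target. There are 200 camera calls.

## Task

Pack the low brass valve, the one with no handle on top, lying flat in the wide empty bay of the open blue case so that it stays below the rim, then swing the lid down until it is fully shut. Leave the taller brass valve with the T-handle where it stands on the bench.

Things in the scene. Friction and masses are not known exactly. Their poses are not given: they have to be found in the camera images.
- check_valve: low brass valve to pack, lying on the bench: square body 40 mm long (own x), 36 wide (y), 36 high (z), with a round ribbed pipe end, 28 mm diameter and 22 long, on each end: 84 mm long along x in all. Nothing sticks up from it. Origin at the body's centre, 18 mm above what it lies on. 0.2 to 0.5 kg. Pinch the square body across its 36 mm width.
- stop_valve: the other brass valve, to be left alone: the same 84 x 36 x 36 mm valve body, but with a stem and a T-handle 50 mm wide on top, 72 mm high in all, too tall for the case. Origin at the centre of the square body, x along the pipe ends. It and the low valve stand to the robot's right, in either order.
- case: dark blue open case, fixed, 280 (x) x 180 (y) x 60 mm high, walls and floor 5 mm. Origin: centre of underside, z up. A divider, top 45 mm up, stands at x=+20 mm. Wide empty bay: x -135 to +17, y -85 to +85 mm, 55 deep, centre x=-59, y=0. The narrow bay at +x holds two grey sleeves 40 mm tall. A carrying handle sticks out 35 mm on the -y side. Lid hinged on the +y rim.
- case_lid (a joint): lid hinge, rad: 0 shut, 1.57 upright, 1.9 fully open; starts at 1.6 to 1.85. Lid: flat panel 280 x 180 x 8 mm; hinge line at y=+90, z=+60 mm of the case, along its x. Open, it stands 240 mm above the bench, its outer face to the case's +y. It stays put near upright; pushed from behind (towards -y, under 2 N) below about 1.2 rad it sinks shut by itself within 2.5 s.
Not all that is in view belongs to the job. Leave any orange or pink look-alike of the check_valve alone.

How it is judged:
By the outcome, as a careful person would: the job done as asked, in the order asked, and still so for the second after the job is handed in, with the robot touching nothing.
It also fails if it takes over 53 s, if anything falls off the work surface, if the arm or the gripper's body presses on something with over 40 N, if the wrist force passes 120 N, or if a joint passes its speed limit or range.

## Working session

There is one attempt and no reset: what is moved stays moved. The work goes in short steps, Python scripts to look and compute and a shell command to move; the robot and the scene stay as the last step left them, time stands still between calls to the robot, and variables do not carry over. Pictures are saved under pics/ and viewed, about 8 in all and at most 12, crops included, and the job is handed in when it is done.

```bash
mkdir -p pics; ls
python3 - <<'E'
from plant import env
import cv2, numpy as np
for n in("top","side"):
    im=env.read_camera(n); cv2.imwrite(f"pics/{n}0.png",im[:,:,::-1])
    print(n,env.camera_info(n))
print(env.get_obs())
E
```

```text
pics
top {'vertical_fov': 54.882495639291335, 'cx': 313.9976933097436, 'cy': 235.35944033199468, 'extrinsics': array([[ 0.00681185, -0.9951978 ,  0.09764699,  0.53124965],
       [-0.99994699, -0.0075331 , -0.00701955,  0.03222063],
       [ 0.00772143, -0.09759399, -0.99519636,  0.92646835],
       [ 0.        ,  0.        ,  0.        ,  1.        ]])}
side {'vertical_fov': 56.085970872523184, 'cx': 310.0578104121946, 'cy': 245.97687552398963, 'extrinsics': array([[-0.77163119, -0.48081191,  0.41641951,  0.24835401],
       [-0.63606362,  0.58625644, -0.50172349,  0.48042262],
       [-0.00289399, -0.65201479, -0.75820072,  0.74665956],
       [ 0.        ,  0.        ,  0.        ,  1.        ]])}
{'t': 0.1, 'joint_pos': array([ 1.16523311e+00,  1.16458198e-01,  1.44219121e+00,  2.15709162e-05,
        1.58400493e+00, -3.78087094e-02]), 'qvel': array([ 0.00044326, -0.00080488, -0.00102737, -0.00038897, -0.00257429,
        0.00022002]), 'tau': array([ 2.16453525e-03, -7.33658266e+01, -6.33793759e+01,  1.33756307e-04,
        5.21791633e-03,  3.21851815e-05]), 'tcp_pos': array([0.24261317, 0.62969858, 0.2184269 ]), 'eef_rot': array([-5.74370668e-01, -3.08838165e+00,  1.61929833e-03]), 'force': array([-0.55434926, -0.20459588,  0.76767658]), 'moment': array([-0.03751267, -0.00951081, -0.00574845]), 'opening': 0.08553823662112882}
```

View pics/top0.png

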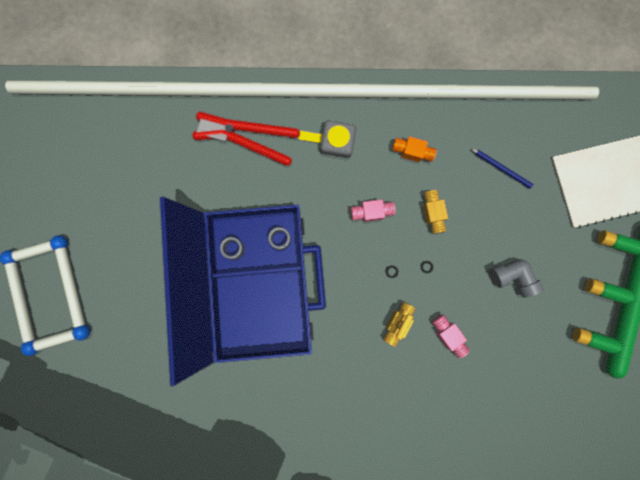

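View pics/side0.png

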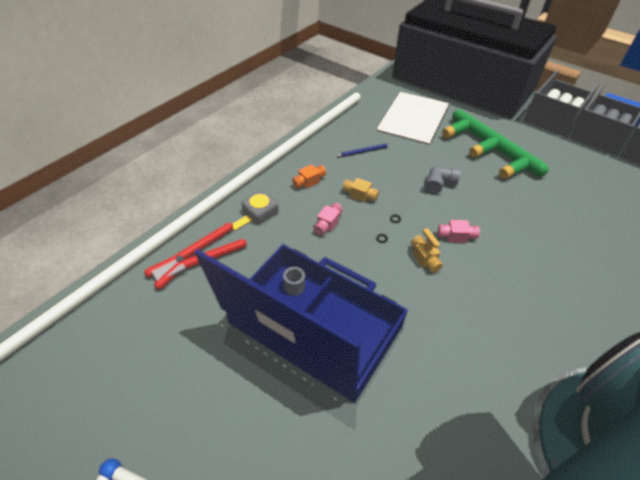

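Brass candidates are A at top (435,212) / side (361,190), with nothing on top, and B at top (400,324) / side (427,250), with a T-handle. A fits the description. The others are pink at (373,210) and (451,337) and orange at (415,149). I'll confirm A in one enlarged crop.

Run:
```python
import cv2, numpy as np
t=cv2.imread("pics/top0.png"); s=cv2.imread("pics/side0.png")
def c(im,x,y,w,h,k): return cv2.resize(im[y:y+h,x:x+w],None,fx=k,fy=k,interpolation=cv2.INTER_CUBIC)
a=c(t,150,190,175,200,3)  #525x600
b=c(t,405,180,60,65,4) #240x260
d=c(s,335,170,60,70,4) #240x280
o=np.zeros((600,775,3),np.uint8); o[:,:525]=a; o[:260,530:770]=b; o[270:550,530:770]=d
cv2.imwrite("pics/crop1.png",o)
```

```text
(no output)
```

View pics/crop1.png

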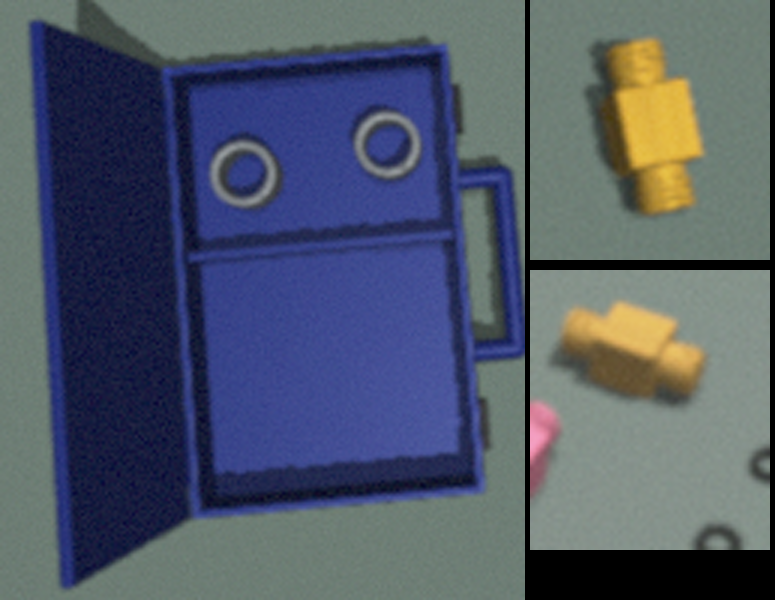

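The crop confirms A: flat-topped body, ribbed pipe ends at top (431,190) and (439.5,233), top face centre about (437.5,211). The case's rim corners are at (204.7,213.3), (298.3,205.3), (311.3,353.3) and (215,362).

```bash
cat > h.py <<'E'
from plant import env
import numpy as np
from scipy.spatial.transform import Rotation as R
def cam(n):
    i=env.camera_info(n); return 240/np.tan(np.radians(i["vertical_fov"]/2)),i["cx"],i["cy"],i["extrinsics"]
def back(n,u,v,z):
    f,cx,cy,E=cam(n); d=E[:3,:3]@[(u-cx)/f,(v-cy)/f,1]; return E[:3,3]+d*(z-E[2,3])/d[2]
def proj(n,p):
    f,cx,cy,E=cam(n); q=E[:3,:3].T@(np.array(p)-E[:3,3]); return np.array([cx+f*q[0]/q[2],cy+f*q[1]/q[2]])
E
python3 - <<'E'
from h import *
np.set_printoptions(precision=4,suppress=True)
a=back("top",431.2,190.2,.02);b=back("top",439.5,232.8,.02)
print("valve",(a+b)/2,np.linalg.norm(a-b),np.degrees(np.arctan2(*(a-b)[1::-1])), back("top",437.5,211.3,.036), back("side",361,189,.018))
print("side top face",back("side",335+(640-530)/4,170+(333-270)/4,.036))
P=[back("top",*p,.06)for p in[(204.7,213.3),(298.3,205.3),(311.3,353.3),(215,362)]]
for i in range(4): print(P[i],np.linalg.norm(P[i]-P[i-1]))
c=sum(P)/4; d=P[0]+P[1]-P[2]-P[3]; yaw=np.arctan2(d[1],d[0]); print("case",c,np.degrees(yaw))
X=np.array([np.cos(yaw),np.sin(yaw),0]);Y=np.array([-X[1],X[0],0])
print("bay",c-.059*X, "handle stop valve",back("top",400,324,.018))
# lid top corners
for th in(1.6,1.7,1.8,1.85):
  for s in(1,-1): 
    q=c+s*.14*X+Y*(.09-.18*np.cos(th))+[0,0,.18*np.sin(th)]; print(th,proj("top",q),proj("side",q))
print(R.from_rotvec(env.get_obs()["eef_rot"]).as_matrix())
E
```

```text
valve [ 0.6698 -0.2147  0.02  ] 0.0865670838952771 9.909106440433979 [ 0.6676 -0.2146  0.036 ] [ 0.6687 -0.2177  0.018 ]
side top face [ 0.6621 -0.212   0.036 ]
[0.6566 0.2329 0.06  ] 0.27605603062478984
[0.6733 0.0563 0.06  ] 0.17740812477629747
[0.3985 0.0296 0.06  ] 0.27611842576516527
[0.3818 0.2058 0.06  ] 0.17703270781290495
case [0.5275 0.1311 0.06  ] 5.581406497658483
bay [0.4688 0.1254 0.06  ] handle stop valve [ 0.4487 -0.1423  0.018 ]
1.6 [172.9928 195.1979] [202.5852 240.9164]
1.6 [184.833  385.8581] [366.0579 332.8002]
1.7 [161.3385 196.4198] [194.4396 249.1155]
1.7 [172.6876 386.8095] [358.9264 343.8868]
1.8 [150.2839 197.8353] [186.4505 258.1975]
1.8 [161.1389 387.4594] [351.5728 355.8487]
1.85 [145.0403 198.6074] [182.5588 263.0312]
1.85 [155.6509 387.6686] [347.8519 362.101 ]
[[-0.9331  0.3595 -0.0004]
 [ 0.3595  0.9331 -0.001 ]
 [ 0.0001 -0.0011 -1.    ]]
```

```bash
python3 -m creep '[[0,0,-0.1,0,0,-0.086,100],[0,0,-0.1,0,0,-0.086,100],[0,0,-0.1,0,0,-0.086,100],[0,0,-0.1,0,0,-0.086,100]]' 40; python3 -m creep '[[-0.03,-0.1,0,0,0,0,100],[-0.03,-0.1,0,0,0,0,100],[-0.03,-0.1,0,0,0,0,100],[-0.03,-0.1,0,0,0,0,100],[-0.03,-0.1,0,0,0,0,100],[-0.03,-0.1,0,0,0,0,100],[-0.03,-0.1,0,0,0,0,100],[-0.03,-0.1,0,0,0,0,100],[-0.03,-0.1,0,0,0,0,100],[-0.03,-0.1,0,0,0,0,100],[-0.03,-0.1,0,0,0,0,100],[-0.03,-0.1,0,0,0,0,100],[-0.03,-0.1,0,0,0,0,100],[-0.03,-0.1,0,0,0,0,100],[-0.03,-0.1,0,0,0,0,100],[-0.03,-0.1,0,0,0,0,100],[-0.03,-0.1,0,0,0,0,100],[-0.03,-0.1,0,0,0,0,100],[0,0,0,0,0,0,100]]'
cat >> h.py <<'E'
def to(p,yaw_y):
    "tool-unit shift to world point p, and tool-z turn (units) to bring tool y to yaw_y deg"
    o=env.get_obs(); M=R.from_rotvec(o["eef_rot"]).as_matrix()
    y=np.degrees(np.arctan2(M[1,1],M[0,1])); print("t",o["t"],"tcp",o["tcp_pos"].round(4),"yaw_y",y.round(2),"z axis",M[:,2].round(3),"q",o["joint_pos"].round(2),"F",o["force"].round(1))
    print("shift",(M.T@(np.array(p)-o["tcp_pos"])/.5).round(4),"turnz",round(-((yaw_y-y+180)%360-180)/90,4))
E
python3 -c "
from h import *
to([.668,-.2145,.12],99.9)"
```

```text
t: 0.6
tcp_pos: [0.2426, 0.6296, 0.4204]
eef_rot: [0.278, -3.129, 0.001]
force: [0.6, 0.9, -0.1]
opening: 0.0854
t: 2.98
tcp_pos: [0.6641, -0.2134, 0.4164]
eef_rot: [0.266, -3.127, -0.002]
force: [-0.7, 0.2, -0.6]
opening: 0.0853
t 2.975 tcp [ 0.6641 -0.2134  0.4164] yaw_y 99.72 z axis [-0.003  0.001 -1.   ] q [-0.35  0.19  1.04 -0.    1.91 -2.09] F [-0.7  0.2 -0.6]
shift [-0.0091 -0.0044  0.5927] turnz -0.0019
```

```bash
python3 -m creep '[[-0.005,-0.002,0.1,0,0,0,100],[-0.004,-0.002,0.1,0,0,0,100],[0,0,0.1,0,0,0,100],[0,0,0.1,0,0,0,100],[0,0,0.1,0,0,0,100],[0,0,0.08,0,0,0,100],[0,0,0,0,0,0,100]]'
python3 - <<'E'
from h import *; import cv2
to([.668,-.2145,.03],99.9)
for p in([.668,-.2145,.018],env.get_obs()["tcp_pos"]): print(proj("top",p),proj("side",p))
t=env.read_camera("top")[:,:,::-1]; s=env.read_camera("side")[:,:,::-1]
c=lambda im,x,y,w,h,k: cv2.resize(im[y:y+h,x:x+w],None,fx=k,fy=k,interpolation=cv2.INTER_CUBIC)
cv2.imwrite("pics/near.png",np.hstack([c(t,370,150,130,130,3),c(s,300,110,130,130,3)]))
E
```

```text
t: 3.85
tcp_pos: [0.6665, -0.2104, 0.1261]
eef_rot: [0.271, -3.125, -0.004]
force: [0.2, -0.1, -0.1]
opening: 0.0852
t 3.85 tcp [ 0.6665 -0.2104  0.1261] yaw_y 99.92 z axis [-0.005  0.002 -1.   ] q [-0.34  0.21  1.49  0.    1.45 -2.09] F [ 0.2 -0.1 -0.1]
shift [-0.0024 -0.0091  0.1921] turnz 0.0002
[434.98985737 212.44364741] [360.44224729 189.82787936]
[449.18099749 204.22476804] [363.93817434 154.42831466]
```

View pics/near.png

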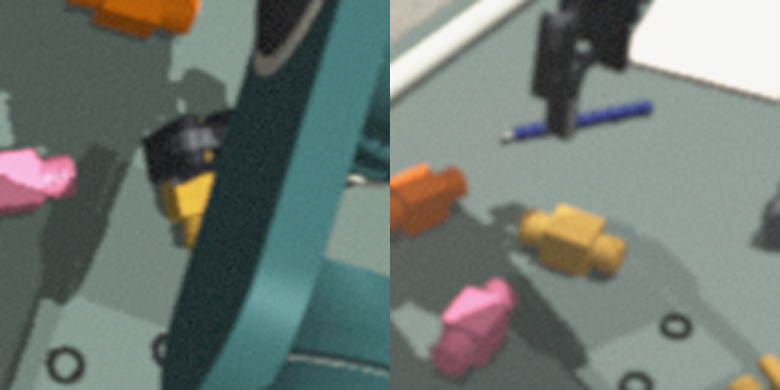

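The side view shows the valve at (360.7,190), which matches the predicted (360.4,189.8). Next I descend and grip.

```bash
python3 -m creep '[[-0.002,-0.009,0.05,0,0,0,100],[0,0,0.05,0,0,0,100],[0,0,0.05,0,0,0,100],[0,0,0.04,0,0,0,100],[0,0,0.027,0,0,0,100],[0,0,0,0,0,0,100]]'; python3 -c "
from h import *
to([.668,-.2145,.016],99.9)"
```

```text
t: 4.7
tcp_pos: [0.6697, -0.2158, 0.0204]
eef_rot: [0.271, -3.129, -0.0]
force: [0.3, -0.1, -0.1]
opening: 0.0849
t 4.7 tcp [ 0.6697 -0.2158  0.0204] yaw_y 99.89 z axis [-0.001  0.    -1.   ] q [-0.35  0.29  1.57 -0.    1.28 -2.09] F [ 0.3 -0.1 -0.1]
shift [0.0029 0.0031 0.0087] turnz -0.0001
```

```bash
python3 -m creep '[[0.002,0.002,0.006,0,0,0,100],[0,0,0,0,0,0,60],[0,0,0,0,0,0,30],[0,0,0,0,0,0,20],[0,0,0,0,0,0,20],[0,0,0,0,0,0,20],[0,0,0,0,0,0,20],[0,0,0,0,0,0,20]]' 60; python3 -c "
from h import *
to([.668,-.2145,.26],99.9)"
```

```text
t: 5.7
tcp_pos: [0.6689, -0.2152, 0.0184]
eef_rot: [-0.271, 3.129, -0.001]
force: [-0.6, 1.3, 5.9]
opening: 0.0338
t 5.7 tcp [ 0.6689 -0.2152  0.0184] yaw_y 99.89 z axis [ 0.001 -0.    -1.   ] q [-0.35  0.29  1.57 -0.    1.28 -2.09] F [-0.6  1.3  5.9]
shift [ 0.0012  0.0015 -0.4833] turnz -0.0002
```

```bash
python3 -m creep '[[0,0,-0.03,0,0,0,10],[0,0,-0.08,0,0,0,10],[0,0,-0.1,0,0,0.024,10],[0,0,-0.1,0,0,0.024,10],[0,0,-0.05,0,0,0,10],[0,0,0,0,0,0,10]]'
python3 - <<'E'
from h import *; import cv2
to([.469,.125,.19],95.6)
s=env.read_camera("side")[:,:,::-1]
cv2.imwrite("pics/lift.png",cv2.resize(s[60:260,240:480],None,fx=2,fy=2))
E
```

```text
t: 6.45
tcp_pos: [0.6691, -0.2152, 0.2002]
eef_rot: [-0.152, 3.135, -0.002]
force: [-0.1, 0.3, -4.1]
opening: 0.0336
t 6.45 tcp [ 0.6691 -0.2152  0.2002] yaw_y 95.57 z axis [ 0.003 -0.001 -1.   ] q [-0.35  0.18  1.4  -0.    1.56 -2.02] F [-0.1  0.3 -4.1]
shift [0.3324 0.7162 0.0183] turnz -0.0003
```

View pics/lift.png

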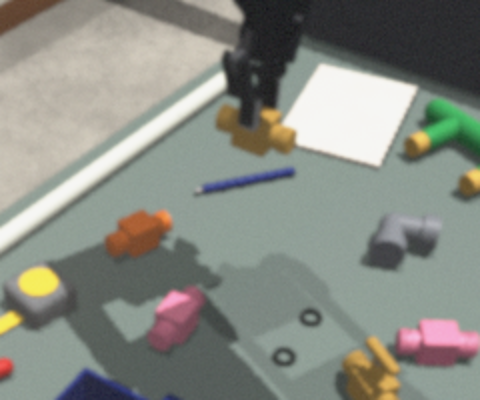

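```bash
python3 -m creep '[[0.02,0.05,0,0,0,0,10],[0.044,0.09,0,0,0,0,10],[0.044,0.09,0,0,0,0,10],[0.044,0.09,0,0,0,0,10],[0.044,0.09,0,0,0,0,10],[0.044,0.09,0,0,0,0,10],[0.044,0.09,0,0,0,0,10],[0.032,0.07,0,0,0,0,10],[0.016,0.036,0,0,0,0,10],[0,0,0,0,0,0,10],[0,0,0,0,0,0,10]]'
python3 - <<'E'
from h import *; import cv2
to([.470,.115,.023],95.6)
t=env.read_camera("top")[:,:,::-1]; s=env.read_camera("side")[:,:,::-1]
cv2.imwrite("pics/over.png",np.hstack([cv2.resize(t[160:400,150:340],None,fx=2,fy=2),cv2.resize(s[200:440,180:380],None,fx=2,fy=2)]))
E
```

```text
t: 7.88
tcp_pos: [0.4696, 0.1148, 0.1966]
eef_rot: [0.152, -3.136, 0.001]
force: [0.4, -0.3, -3.3]
opening: 0.0339
t 7.875 tcp [0.4696 0.1148 0.1966] yaw_y 95.57 z axis [-0.001 -0.    -1.   ] q [ 0.19 -0.3   1.87 -0.    1.58 -1.48] F [ 0.4 -0.3 -3.3]
shift [-0.0014  0.0004  0.3471] turnz -0.0004
```

View pics/over.png

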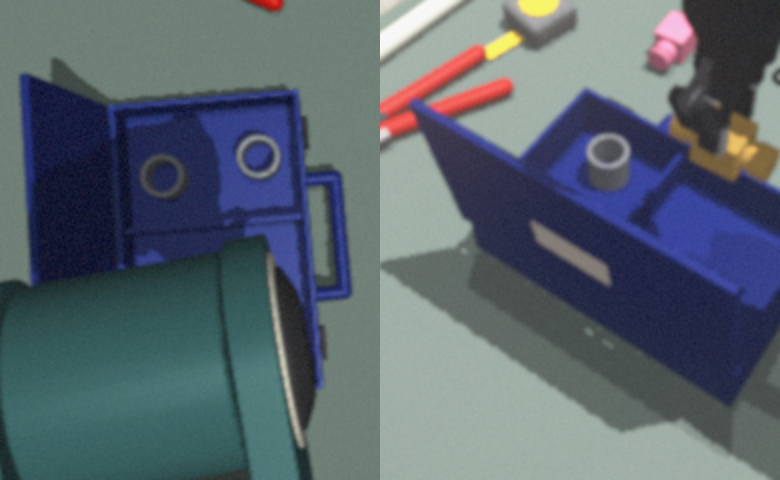

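```bash
python3 -m creep '[[0,0,0.04,0,0,0,10],[0,0,0.06,0,0,0,10],[0,0,0.06,0,0,0,10],[0,0,0.06,0,0,0,10],[0,0,0.05,0,0,0,10],[0,0,0.03,0,0,0,10],[0,0,0,0,0,0,10],[0,0,0,0,0,0,10]]'; python3 -c "
from h import *
to([.470,.115,.0235],95.6)"
```

```text
t: 8.98
tcp_pos: [0.4701, 0.1152, 0.0484]
eef_rot: [-0.152, 3.137, 0.0]
force: [0.0, -0.4, -3.4]
opening: 0.0335
t 8.975 tcp [0.4701 0.1152 0.0484] yaw_y 95.56 z axis [ 0.001  0.    -1.   ] q [ 0.19 -0.21  2.04 -0.    1.31 -1.48] F [ 0.  -0.4 -3.4]
shift [ 0.0003 -0.0004  0.0498] turnz -0.0004
```

Clear so far. I lower the last 25 mm gently and release.

```bash
python3 -m creep '[[0,0,0.016,0,0,0,10],[0,0,0.014,0,0,0,10],[0,0,0.01,0,0,0,10],[0,0,0.006,0,0,0,10],[0,0,0.004,0,0,0,10],[0,0,0,0,0,0,10],[0,0,0,0,0,0,10]]'; python3 -m creep '[[0,0,0,0,0,0,40],[0,0,0,0,0,0,70],[0,0,0,0,0,0,75],[0,0,0,0,0,0,75],[0,0,0,0,0,0,75]]';python3 -c "
from h import *
to([.470,.115,.3],95.6)"
```

```text
t: 9.85
tcp_pos: [0.4699, 0.1152, 0.0233]
eef_rot: [-0.153, 3.137, 0.0]
force: [-4.0, -0.0, 5.5]
opening: 0.0336
t: 10.48
tcp_pos: [0.4697, 0.1152, 0.0226]
eef_rot: [-0.153, 3.138, 0.0]
force: [0.6, -1.0, 0.4]
opening: 0.064
t 10.475 tcp [0.4697 0.1152 0.0226] yaw_y 95.57 z axis [ 0.  0. -1.] q [ 0.19 -0.18  2.06  0.    1.26 -1.48] F [ 0.6 -1.   0.4]
shift [-7.000e-04 -5.000e-04 -5.548e-01] turnz -0.0004
```

```bash
python3 -m creep '[[0,0,-0.03,0,0,0,75],[0,0,-0.07,0,0,0,75],[0,0,-0.1,0,0,0,75],[0,0,-0.1,0,0,0,75],[0,0,-0.1,0,0,0,30],[0,0,-0.1,0,0,0,0],[0,0,-0.1,0,0,0,0],[0,0,-0.1,0,0,0,0],[0,0,-0.1,0,0,0,0]]'; python3 -m creep '[[-0.03,0.08,0,0,0,0,0],[-0.03,0.1,0,0,0,0,0],[-0.03,0.1,0,0,0,0,0],[-0.028,0.1,0,0,0,0,0],[0,0.02,0,0,0,0,0],[0,0,0,0,0,0,0]]'
python3 - <<'E'
from h import *; import cv2
to([.509,.320,.19],95.6)
t=env.read_camera("top")[:,:,::-1]; s=env.read_camera("side")[:,:,::-1]
cv2.imwrite("pics/placed.png",np.hstack([cv2.resize(t[160:400,130:340],None,fx=1.9,fy=1.9),cv2.resize(s[200:440,200:410],None,fx=1.9,fy=1.9)]))
E
```

```text
t: 11.6
tcp_pos: [0.4689, 0.1151, 0.4255]
eef_rot: [-0.153, 3.137, 0.0]
force: [0.7, 0.1, -0.3]
opening: 0.0001
t: 12.35
tcp_pos: [0.5086, 0.32, 0.4232]
eef_rot: [-0.154, 3.138, -0.0]
force: [-0.4, -0.9, -0.2]
opening: -0.0002
t 12.35 tcp [0.5086 0.32   0.4232] yaw_y 95.62 z axis [ 0. -0. -1.] q [ 0.52 -0.03  1.26 -0.    1.91 -1.15] F [-0.4 -0.9 -0.2]
shift [-0.0008 -0.      0.4663] turnz 0.0002
```

View pics/placed.png

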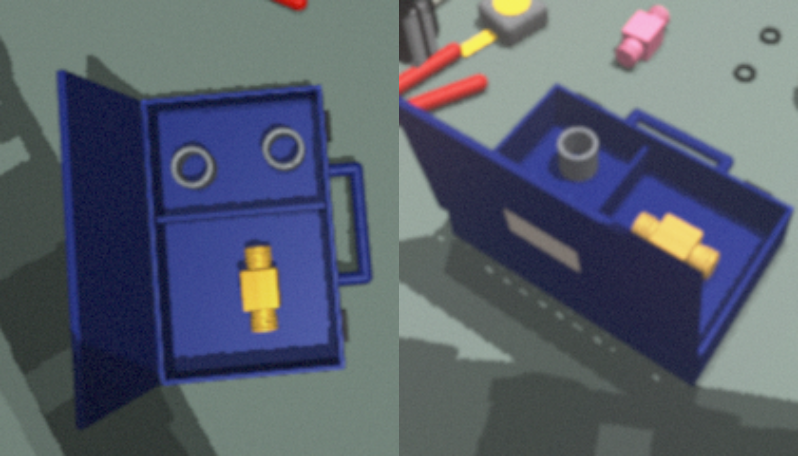

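The valve lies flat in the wide bay, at crop (260,288), clear of walls and divider. Now down behind the lid, then push.

```bash
python3 -m creep '[[0,0,0.05,0,0,0,0],[0,0,0.09,0,0,0,0],[0,0,0.1,0,0,0,0],[0,0,0.1,0,0,0,0],[0,0,0.08,0,0,0,0],[0,0,0.046,0,0,0,0],[0,0,0,0,0,0,0],[0,0,0,0,0,0,0]]'; python3 -m creep '[[0,-0.02,0,0,0,0,0],[0,-0.03,0,0,0,0,0],[0,-0.02,0,0,0,0,0],[0,-0.02,0,0,0,0,0],[0,-0.02,0,0,0,0,0],[0,-0.02,0,0,0,0,0],[0,-0.02,0,0,0,0,0],[0,0,0,0,0,0,0]]'; python3 -c "
from h import *
to([.509,.150,.19],95.6)"
```

```text
t: 13.45
tcp_pos: [0.5096, 0.32, 0.1917]
eef_rot: [-0.152, 3.136, 0.002]
force: [0.8, 0.0, 0.7]
opening: 0.0001
t: 14.45
tcp_pos: [0.5164, 0.2447, 0.1898]
eef_rot: [-0.151, 3.138, -0.0]
force: [0.1, 0.3, -0.5]
opening: 0.0004
t 14.45 tcp [0.5164 0.2447 0.1898] yaw_y 95.52 z axis [ 0. -0. -1.] q [ 0.4  -0.1   1.71 -0.    1.54 -1.27] F [ 0.1  0.3 -0.5]
shift [ 0.033  -0.1871 -0.0004] turnz -0.0008
```

```bash
python3 -m creep '[[0,-0.02,0,0,0,0,0],[0,-0.02,0,0,0,0,0],[0,-0.02,0,0,0,0,0],[0,-0.02,0,0,0,0,0],[0,-0.02,0,0,0,0,0],[0,-0.02,0,0,0,0,0]]'; python3 -m creep '[[0,-0.02,0,0,0,0,0],[0,-0.02,0,0,0,0,0],[0,-0.02,0,0,0,0,0],[0,-0.02,0,0,0,0,0],[0,0,0,0,0,0,0]]'
python3 - <<'E'
from h import *; import cv2
to([.509,.320,.19],95.6)
t=env.read_camera("top")[:,:,::-1]; s=env.read_camera("side")[:,:,::-1]
cv2.imwrite("pics/push.png",np.hstack([cv2.resize(t[160:400,130:340],None,fx=1.9,fy=1.9),cv2.resize(s[200:440,200:410],None,fx=1.9,fy=1.9)]))
E
```

```text
t: 15.2
tcp_pos: [0.5221, 0.1849, 0.1896]
eef_rot: [-0.152, 3.138, -0.0]
force: [-0.3, 0.4, -0.5]
opening: 0.0004
t: 15.82
tcp_pos: [0.526, 0.1451, 0.1896]
eef_rot: [-0.151, 3.138, -0.0]
force: [0.3, 0.5, -0.6]
opening: -0.0001
t 15.825 tcp [0.526  0.1451 0.1896] yaw_y 95.52 z axis [ 0. -0. -1.] q [ 0.22 -0.16  1.76 -0.    1.54 -1.44] F [ 0.3  0.5 -0.6]
shift [ 3.000e-04  3.514e-01 -7.000e-04] turnz -0.0009
```

View pics/push.png

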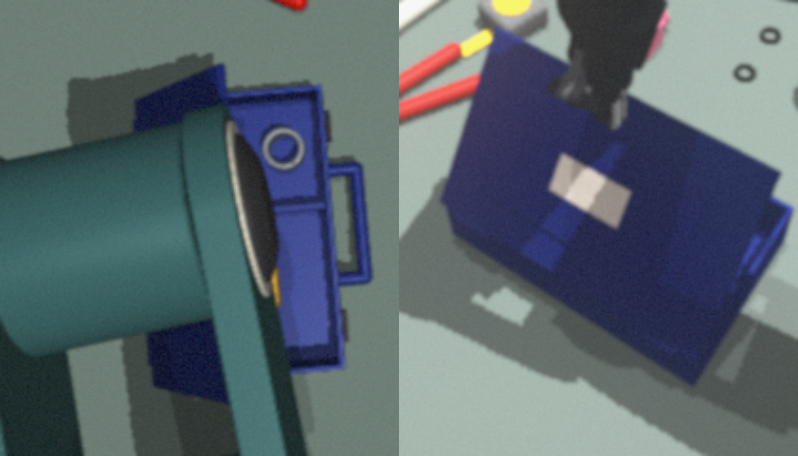

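The lid has tipped past 1.2 rad. I'll nudge a little more, then rise straight up and let it sink.

```bash
python3 -m creep '[[0,-0.02,0,0,0,0,0],[0,-0.02,0,0,0,0,0],[0,-0.02,0,0,0,0,0],[0,0,0,0,0,0,0],[0,0,-0.05,0,0,0,0],[0,0,-0.1,0,0,0,0],[0,0,-0.1,0,0,0,0],[0,0,-0.1,0,0,0,0]]'; python3 -m creep '[[0,0.08,-0.05,0,0,0,0],[0,0.1,0,0,0,0,0],[0,0.1,0,0,0,0,0],[0,0.1,0,0,0,0,0],[0,0.1,0,0,0,0,0],[0,0.1,0,0,0,0,0],[0,0,0,0,0,0,0],[0,0,0,0,0,0,0],[0,0,0,0,0,0,0],[0,0,0,0,0,0,0],[0,0,0,0,0,0,0],[0,0,0,0,0,0,0],[0,0,0,0,0,0,0],[0,0,0,0,0,0,0],[0,0,0,0,0,0,0],[0,0,0,0,0,0,0]]'
python3 - <<'E'
from h import *; import cv2
to([.509,.320,.19],95.6)
t=env.read_camera("top")[:,:,::-1]; s=env.read_camera("side")[:,:,::-1]
cv2.imwrite("pics/shut.png",np.hstack([cv2.resize(t[130:400,130:480],None,fx=1.2,fy=1.2),cv2.resize(s[150:420,180:480],None,fx=1.2,fy=1.2)]))
E
```

```text
t: 16.92
tcp_pos: [0.5286, 0.116, 0.3663]
eef_rot: [-0.153, 3.138, 0.0]
force: [0.6, -0.4, -0.1]
opening: 0.0001
t: 18.92
tcp_pos: [0.5007, 0.4046, 0.3896]
eef_rot: [0.153, -3.138, 0.0]
force: [1.0, 0.1, -0.7]
opening: 0.0
t 18.925 tcp [0.5007 0.4046 0.3896] yaw_y 95.57 z axis [-0. -0. -1.] q [ 0.64  0.05  1.23 -0.    1.85 -1.03] F [ 1.   0.1 -0.7]
shift [-1.000e-04 -1.700e-01  3.991e-01] turnz -0.0004
```

View pics/shut.png

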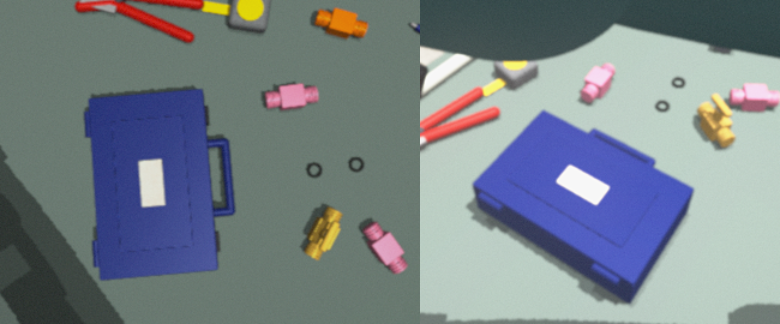

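```bash
python3 -m creep '[[0,0,0,0,0,0,0],[0,0,0,0,0,0,0],[0,0,0,0,0,0,0],[0,0,0,0,0,0,0],[0,0,0,0,0,0,0],[0,0,0,0,0,0,0]]'
python3 - <<'E'
from h import *; import cv2
a=cv2.imread("pics/shut.png")
t=env.read_camera("top")[:,:,::-1]; s=env.read_camera("side")[:,:,::-1]
b=np.hstack([cv2.resize(t[130:400,130:480],None,fx=1.2,fy=1.2),cv2.resize(s[150:420,180:480],None,fx=1.2,fy=1.2)])
d=cv2.absdiff(a,b)[80:310].max(2); print("moved px",(cv2.GaussianBlur(d,(5,5),0)>25).sum())
c=np.array([.5275,.1311,.06]);y=np.radians(5.58);X=np.array([np.cos(y),np.sin(y),0]);Y=np.array([-X[1],X[0],0])
for th in(0,.1):
  for sg in(1,-1):
    q=c+sg*.14*X+Y*(.09-.18*np.cos(th))+[0,0,.008+.18*np.sin(th)]
    print(th,(proj("top",q)-[130,130])*1.2,(proj("side",q)-[180,150])*1.2+[420,0])
E
```

```text
t: 19.77
tcp_pos: [0.5007, 0.4046, 0.3896]
eef_rot: [0.153, -3.138, 0.0]
force: [-0.4, -0.6, -0.1]
opening: 0.0003
moved px 0
0 [202.55202144  88.08188996] [541.93098267 107.86177911]
0 [218.66326352 269.82888726] [693.9359999  186.35466939]
0.1 [201.67441633  86.18324793] [541.05501479 100.98571073]
0.1 [218.10709052 271.81882774] [695.66364271 179.98985046]
```

The lid's front corners in the side view are at (545,112) and (692,188). The prediction for 0 rad is (542,108) and (694,186), and for 0.1 rad about 7 px higher. The lid is shut and nothing is moving.

```bash
python3 -c "
from plant import env
print(env.close_job())"
```

```text
the job is handed in; nothing more can be done
None
```

I packed the low brass valve (the one without a handle) lying flat in the wide bay of the blue case, then pushed the lid from behind until it sank shut. I handed the job in at about 20 s, with the arm up clear of everything.

- **Valve:** the picture taken before closing showed it flat on the bay floor, clear of the walls and the divider.
- **Lid:** its front corners match the shut position to about 5 px in both camera views. In the side view they fit 0 rad better than 0.1 rad. Two pictures 0.8 s apart showed no movement.
- **Other objects:** the T-handle valve still stands where it was, and I did not touch the look-alikes or anything else on the bench.
- **Forces:** the highest wrist force in the readings after each move was about 7 N. I did not see forces during the moves.
- **Disagreement:** while gripping, the opening read 34 mm against the valve's nominal 36 mm. The grip held without slipping. No checks failed.

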